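Open a push-and-turn safety cap on a reagent bottle

TASK

Open the push-and-turn safety cap of the amber bottle clamped in the bench holder: press the cap down and, keeping it pressed, turn it anticlockwise (seen from above) until the pointer under the cap has gone its quarter turn to the open stop. Turning without pressing only makes the cap slip round idly. Then let go, so that the cap springs up again, and leave the things standing round the bottle where they are.

Things in the scene. Friction and masses are not known exactly. Their poses are not given: they have to be found in the camera images.
- bottle: Amber bottle, 88 mm wide, in a grey holder (base 145 x 125 x 10 mm, aluminium collar 100 mm wide) fixed to the bench: it cannot move. Origin on the cap's axis at bench level, z up; x points to the pointer when shut. Round the neck a grey ring, 82 mm wide, top 124 mm above the bench; above it the white cap, top 172 mm above the bench and taller than all near it.
- cap_grip (a point): Centre of the straight grip bar (46 x 12 mm, 22 mm high) that stands across the flat top of the round white cap, on the cap's axis: 11 mm above the flat top, 11 mm below the bar's top. x along the bar, y across it, z up. Moves down and turns with the cap. Cap skirt: 58 mm wide, 22 mm high, flat top 150 mm above the bench when up.
- cap_press (a joint): How far the cap is pressed down, in m: 0 = up, held by a spring (2 N to start moving, 6 N at 0.003, 8 N at the hard stop at 0.005). Above about 0.004 the teeth inside the cap catch the closure and turn it along, after up to 0.3 rad of free play; below 0.0025 they do not meet. 10 to 20 N is a good press.
- cap_turn (a joint): Angle of the outer cap about the vertical, in rad, growing anticlockwise seen from above; 0 = bar along the bottle's x axis. It turns round freely, any number of turns and either way, when not pressed, so that the grip may be turned back and pressed again.
- closure (a joint): Angle of the screw closure inside the cap, in rad, growing anticlockwise seen from above: 0 = shut, 1.571 = at the open stop. It turns only with the pressed cap (about 0.1 N m of thread friction) and stays where it is left; turning the pressed cap clockwise shuts it again.
- pointer (a point): Small white pointer of the closure, in the groove between the cap and the grey neck ring, 32 mm from the cap's axis and 123 mm above the bench; it shows how far the closure has turned, between two small grey stops on the side towards the robot. It cannot be reached with fingers.
- reagent_a: Bystander: white plastic reagent bottle with a black cap, 60 mm in diameter, 125 mm tall, loose; origin at the centre of its underside.
- beaker: Bystander: clear beaker, 54 mm in diameter, 70 mm tall, loose; origin at the centre of its underside.
- petri_a: Bystander: closed petri dish, 90 mm in diameter, 14 mm high, loose; origin at the centre of its underside.
- bench_timer: Bystander: white bench timer, 70 x 62 x 19 mm, lying loose; origin at the centre of its underside.

How it is judged:
By the outcome, as a careful person would: the job done as asked, in the order asked, and still so for the second after the job is handed in, with the robot touching nothing.
It also fails if it takes over 42 s, if anything falls off the work surface, if the arm or the gripper's body presses on something with over 40 N, if the wrist force passes 120 N, or if a joint passes its speed limit or range.

ROBOT

A 6-joint arm with a two-finger parallel gripper is mounted at the origin on a cart in front of the work surface, level with it; the furniture and walls round the work are solid. World frame = base frame: x ahead of the robot, y to its left, z up, the work surface at z = 0. Lengths are in m, angles in degrees, forces in N, time in s.
With the tool pointing down it reaches from about 0.35 to 0.875 m from the base axis. Payload 4.2 kg.
Tool frame: the origin (TCP) lies at the very end of the fingers, on their centre line; the grasp point (between the pads) lies 19 mm behind it (r.hold_point_z is the distance from the TCP to the grasp point, in m); z points along the fingers, y is the direction in which the jaws open and shut (so a half turn about z gives the same grasp; the last joint's range is limited). The gripper opens to 87 mm and grips with 3 to 60 N. Pads are 19 mm wide; open, the fingers measure 117 mm over their backs; the gripper's body (75 mm by 190 mm) begins 51 mm behind the grasp point.
Start: joints at [-57.032, 22.042, 0.453, 0, -68.411, -14.817], TCP at [0.195, -0.594, 0.223] pointing down, gripper open.
Joint ranges: [-179.83, 179.83], [-69.29, 118.12], [-61.27, 80.66], [-181.25, 117.63], [-171.15, -9.14], [-177.46, 177.46]. Speed limits (degrees/s): [159.86, 159.86, 180, 180, 180, 180].

INTERFACE

Orientations are given as a 3x3 rotation matrix whose columns are the frame's x, y, z axes.
In Python, from station import r, cams, ticket gives the robot as it stands.
- The arm moves only by the tool drive_tool, never from a script. Its argument "deltas" is a list of rows, each an object of numbers: "dx", "dy", "dz": the shift along the tool's x, y, z in m; "wx", "wy", "wz": the turn, a rotation vector about the tool's x, y, z in degrees. A call has 1 to 20 rows; each row is the pose to reach, as a shift and turn from the pose commanded when the call began, along the tool's axes at that moment; what a row does not reach only later rows make up. A row lasts 1/10 s, in which the tool goes at most 50 mm and 8.59 degrees, less where a joint would pass 70% of its speed; a pose out of reach is approached as far as the arm can. A call with a gripper value outside its range is refused whole. "gripper" is the opening, from 0 (shut) to 1 (fully open), set as the call begins (left out, the last holds). The fingers move at their own pace and stop on an object; the grip force is fixed at half the most. Time passes only in rows, so rows that repeat a pose let the fingers close. It gives the time, the measured TCP pose, the force and the opening at its end, in the units of the state.
- r.sense(): the state, without advancing time (a new reading comes with each control period).
- cams.capture(name): name is "scene" or "top" or "wrist"; returns the picture (400x640x3 uint8, red, green, blue); there is no depth.
- cams.camera_model(name): a dict with "intrinsics" (3x3 intrinsics, pixels), "extrinsics" (4x4, takes a point from world to camera coordinates); the wrist camera has in their place "T_tool_cam" (4x4, takes a point from camera to tool coordinates, whose origin is the TCP and whose axes are the flange's). Camera axes: x right, y down, z forward; pixel columns grow to the right and rows downward; lengths in m; the calibration is good to about 2 mm. A picture is of the moment at which its call begins: read the wrist's pose just before it. camera_model takes no time and is no camera call.
- ticket.finish_job(): hands the job in, once; it reports no verdict.
The state is a dict: "time_s": time; "joints": joint angles; "joint_velocities": joint speeds; "effort": joint torques, N m; "tcp_pos": TCP position; "ee_rot": TCP orientation; "wrist_force": force on the tool from outside, world axes, zero at the start; "moment": the same for the moment, N m; "gripper_width": opening from 0.0 (shut) to 1.0 (fully open).
Only numpy, scipy, OpenCV 4.12 (cv2) and the standard library are available. Lean on these libraries where they do the work, as an engineer would, in place of code of your own. Each camera call takes 0.05 s, during which the arm holds its last target.

## Working session

There is one attempt and no reset: what is moved stays moved. The work goes in short steps, Python scripts to look and compute and a tool call to move; the robot and the scene stay as the last step left them, time stands still between calls to the robot, and variables do not carry over. Pictures are saved under pics/ and viewed, and the job is handed in when it is done.

Besides the shell and the picture viewer there is one more tool, called after ">>>" as name(argument=value, ...), one argument or row to a line, values as JSON. drive_tool: Moves the arm, as the interface text tells. Its arguments: {"type":"object","properties":{"deltas":{"type":"array","items":{"type":"object","properties":{"dx":{"type":"number"},"dy":{"type":"number"},"dz":{"type":"number"},"wx":{"type":"number"},"wy":{"type":"number"},"wz":{"type":"number"}}}},"gripper":{"type":"number"}},"required":["deltas"]}

```bash
mkdir -p pics; python3 - <<'E'
from station import r,cams,ticket
import cv2,numpy as np
s=r.sense();print(s['time_s'],s['tcp_pos'],np.round(s['ee_rot'],3),s['wrist_force'],s['gripper_width'],r.hold_point_z)
for n in['scene','top']:
    cv2.imwrite(f'pics/{n}0.png',cams.capture(n)[:,:,::-1]);m=cams.camera_model(n);print(n,np.round(m['intrinsics'],1).tolist(),np.round(m['extrinsics'],3).tolist())
print(np.round(cams.camera_model('wrist')['T_tool_cam'],3))
E
```

```text
0.0 [ 0.19453096 -0.59332432  0.22144376] [[-0.95  -0.311 -0.001]
 [-0.311  0.95   0.002]
 [ 0.     0.002 -1.   ]] [-0.26194053  0.82690064 -0.4733259 ] 0.9997475764955354 0.0187
scene [[394.1, 0.0, 324.4], [0.0, 394.1, 201.0], [0.0, 0.0, 1.0]] [[0.988, 0.158, -0.0, -0.65], [0.135, -0.846, -0.516, 0.061], [-0.082, 0.509, -0.857, 1.154], [0.0, 0.0, 0.0, 1.0]]
top [[408.7, 0.0, 319.0], [0.0, 408.7, 200.4], [0.0, 0.0, 1.0]] [[0.091, -0.996, 0.003, 0.041], [-0.961, -0.088, -0.26, 0.675], [0.26, 0.02, -0.965, 0.841], [0.0, 0.0, 0.0, 1.0]]
[[-0.    -0.97  -0.242  0.066]
 [ 1.    -0.     0.001 -0.001]
 [-0.001 -0.242  0.97  -0.161]
 [ 0.     0.     0.     1.   ]]
```

```bash
ls
```

```text
pics
```

View pics/scene0.png

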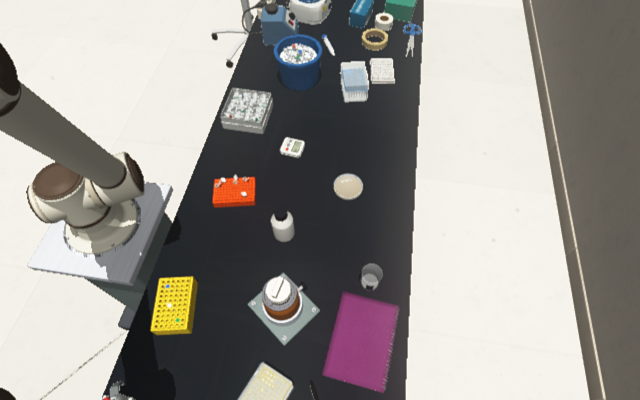

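View pics/top0.png

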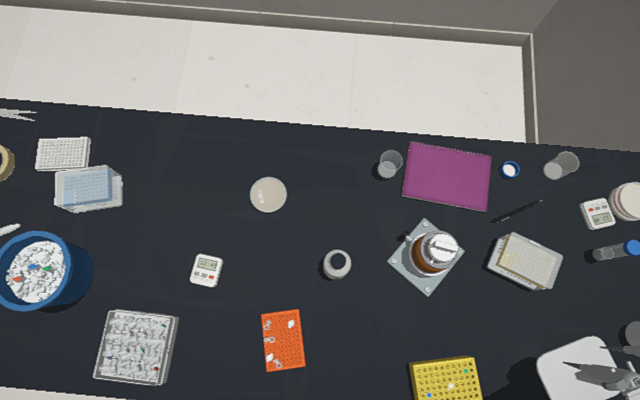

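The scene view shows the amber bottle near (280,295) and the top view near (440,247), with a white bar cap. I'll zoom in on both.

```bash
python3 - <<'E'
import cv2,numpy as np
a=cv2.imread('pics/top0.png')[210:305,380:475];b=cv2.imread('pics/scene0.png')[260:355,240:335]
cv2.imwrite('pics/z0.png',np.hstack([cv2.resize(x,(400,400),interpolation=cv2.INTER_CUBIC) for x in(a,b)]))
E
cat > h.py <<'E'
from station import r,cams,ticket
import cv2,numpy as np
def ray(n,u,v,z,pose=None):
    m=cams.camera_model(n);K=np.array(m['intrinsics'])
    if n=='wrist':
        T=np.eye(4);T[:3,:3]=pose['ee_rot'];T[:3,3]=pose['tcp_pos'];C=T@np.array(m['T_tool_cam'])
    else: C=np.linalg.inv(np.array(m['extrinsics']))
    d=C[:3,:3]@np.linalg.inv(K)@[u,v,1];o=C[:3,3]
    return o+d*(z-o[2])/d[2]
E
python3 - <<'E'
from h import *
print(ray('top',442,245,.172),ray('scene',280,288,.172))
E
```

```text
[ 0.57671224 -0.15423441  0.172     ] [ 0.58495935 -0.16697573  0.172     ]
```

View pics/z0.png

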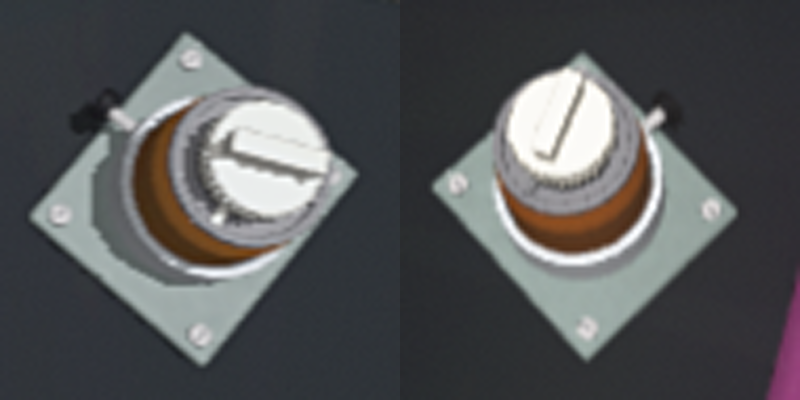

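```bash
python3 - <<'E'
from h import *
f=lambda x,y:(380+x*.2375,210+y*.2375)
g=lambda x,y:(240+(x-400)*.2375,260+y*.2375)
for n,k,pts in(('top',f,[(233,128),(228,150),(328,150),(325,175)]),('scene',g,[(570,70),(585,75),(535,150),(552,158)])):
    P=np.array([ray(n,*k(*p),.172) for p in pts]);print(n,P.mean(0),P[:,:2]); d=P[2:].mean(0)-P[:2].mean(0);print(np.degrees(np.arctan2(d[1],d[0])),np.hypot(*d[:2]))
print('ptr',ray('top',*f(217,215),.123))
E
```

```text
top [ 0.57585906 -0.16251386  0.172     ] [[ 0.58484445 -0.14073429]
 [ 0.57400871 -0.13853259]
 [ 0.57835559 -0.18609164]
 [ 0.5662275  -0.18469691]]
-98.86220842117086 0.04631374382937002
scene [ 0.58033748 -0.1648602   0.172     ] [[ 0.58011806 -0.14101125]
 [ 0.58862984 -0.14248421]
 [ 0.5714571  -0.18659638]
 [ 0.58114495 -0.18934897]]
-99.90647248475673 0.04692459748937014
ptr [ 0.54951204 -0.14692953  0.123     ]
```

>>> drive_tool(
  deltas=[
    {"dz":-0.05},
    {"dx":-0.498,"dy":0.289,"dz":-0.05,"wz":-63},
    {"dx":-0.498,"dy":0.289,"dz":-0.05,"wz":-63},
    {"dx":-0.498,"dy":0.289,"dz":-0.05,"wz":-63},
    {"dx":-0.498,"dy":0.289,"dz":-0.05,"wz":-63},
    {"dx":-0.498,"dy":0.289,"dz":-0.05,"wz":-63},
    {"dx":-0.498,"dy":0.289,"dz":-0.05,"wz":-63},
    {"dx":-0.498,"dy":0.289,"dz":-0.05,"wz":-63},
    {"dx":-0.498,"dy":0.289,"dz":-0.05,"wz":-63},
    {"dx":-0.498,"dy":0.289,"dz":-0.05,"wz":-63},
    {"dx":-0.498,"dy":0.289,"dz":-0.05,"wz":-63},
    {"dx":-0.498,"dy":0.289,"dz":-0.05,"wz":-63},
    {"dx":-0.498,"dy":0.289,"dz":-0.05,"wz":-63},
    {"dx":-0.498,"dy":0.289,"dz":-0.05,"wz":-63},
    {"dx":-0.498,"dy":0.289,"dz":-0.05,"wz":-63},
    {"dx":-0.498,"dy":0.289,"dz":-0.05,"wz":-63},
    {"dx":-0.498,"dy":0.289,"dz":-0.05,"wz":-63},
  ],
)

```text
schema error: expected keys dx, dy, dz, wx, wy, wz
```

```bash
cat > look.py <<'E'
import sys
from h import *
s=r.sense();R=np.array(s['ee_rot']);print(s['time_s'],s['tcp_pos'],'xyaw',np.degrees(np.arctan2(R[1,0],R[0,0])),'yyaw',np.degrees(np.arctan2(R[1,1],R[0,1])),R[:,2],np.round(s['joints'],1),s['wrist_force'],s['moment'])
np.savez('pics/'+sys.argv[1]+'.npz',ee_rot=R,tcp_pos=s['tcp_pos'])
im=cams.capture('wrist')[:,:,::-1];cv2.imwrite('pics/'+sys.argv[1]+'.png',im)
E
python3 look.py w1
```

```text
0.1 [ 0.19454355 -0.59337322  0.22155114] xyaw -161.85783277470608 yyaw 108.14215549609227 [-7.20113848e-04  1.86904935e-03 -9.99997994e-01] [-57.   22.1   0.4  -0.  -68.4 -14.8] [ 0.07132528 -0.32147984 -0.11540299] [ 0.05206544 -0.00653418 -0.06161192]
```

View pics/w1.png

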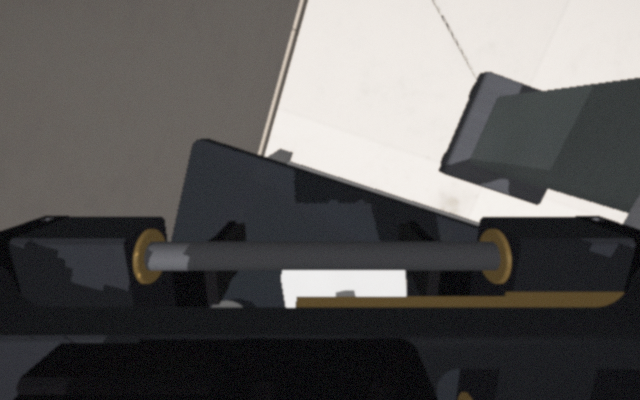

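The call was refused because every row needs all six keys. The wrist view shows only the gripper's own parts and the floor.

>>> drive_tool(
  deltas=[
    {"dx":0,"dy":0,"dz":-0.05,"wx":0,"wy":0,"wz":0},
    {"dx":-0.498,"dy":0.289,"dz":-0.05,"wx":0,"wy":0,"wz":-63},
    {"dx":-0.498,"dy":0.289,"dz":-0.05,"wx":0,"wy":0,"wz":-63},
    {"dx":-0.498,"dy":0.289,"dz":-0.05,"wx":0,"wy":0,"wz":-63},
    {"dx":-0.498,"dy":0.289,"dz":-0.05,"wx":0,"wy":0,"wz":-63},
    {"dx":-0.498,"dy":0.289,"dz":-0.05,"wx":0,"wy":0,"wz":-63},
    {"dx":-0.498,"dy":0.289,"dz":-0.05,"wx":0,"wy":0,"wz":-63},
    {"dx":-0.498,"dy":0.289,"dz":-0.05,"wx":0,"wy":0,"wz":-63},
    {"dx":-0.498,"dy":0.289,"dz":-0.05,"wx":0,"wy":0,"wz":-63},
    {"dx":-0.498,"dy":0.289,"dz":-0.05,"wx":0,"wy":0,"wz":-63},
    {"dx":-0.498,"dy":0.289,"dz":-0.05,"wx":0,"wy":0,"wz":-63},
    {"dx":-0.498,"dy":0.289,"dz":-0.05,"wx":0,"wy":0,"wz":-63},
    {"dx":-0.498,"dy":0.289,"dz":-0.05,"wx":0,"wy":0,"wz":-63},
    {"dx":-0.498,"dy":0.289,"dz":-0.05,"wx":0,"wy":0,"wz":-63},
    {"dx":-0.498,"dy":0.289,"dz":-0.05,"wx":0,"wy":0,"wz":-63},
    {"dx":-0.498,"dy":0.289,"dz":-0.05,"wx":0,"wy":0,"wz":-63},
    {"dx":-0.498,"dy":0.289,"dz":-0.05,"wx":0,"wy":0,"wz":-63},
  ],
)

```text
time_s: 1.85
tcp_pos: [0.5771, -0.1651, 0.2728]
ee_rot: [[-0.155, -0.988, 0.0], [-0.988, 0.155, -0.0], [0.0, -0.0, -1.0]]
wrist_force: [-0.3, 0.1, -0.3]
gripper_width: 0.999
```

```bash
python3 look.py w2
```

```text
1.85 [ 0.57714086 -0.16512417  0.27278079] xyaw -98.93988485723722 yyaw 171.06011529014518 [ 7.57557878e-05 -4.38110492e-05 -9.99999996e-01] [ -0.5  17.9   1.6   0.  -73.6  -8.4] [-0.2509834   0.11118438 -0.29620688] [-0.04302795  0.07673951  0.03934412]
```

View pics/w2.png

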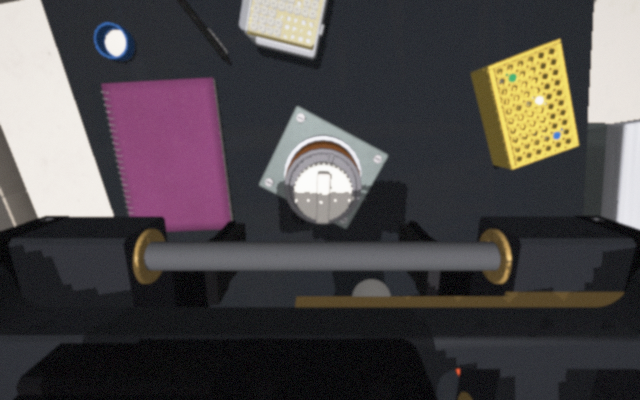

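```bash
python3 - <<'E'
import cv2
a=cv2.imread('pics/w2.png')[140:240,270:380]
cv2.imwrite('pics/z2.png',cv2.resize(a,None,fx=6,fy=6,interpolation=cv2.INTER_CUBIC)[:600])
E
```

```text
(no output)
```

View pics/z2.png

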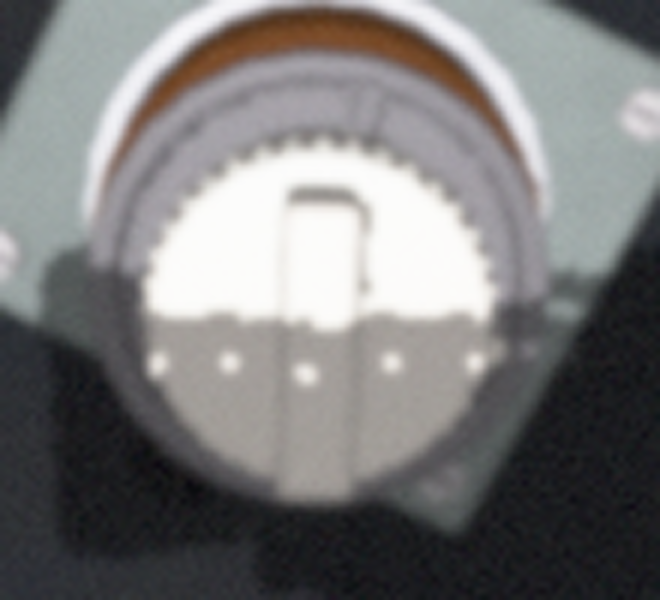

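```bash
python3 - <<'E'
from h import *
p=np.load('pics/w2.npz')
P=[ray('wrist',270+x/6,140+y/6,.172,p) for x,y in((321,205),(313.5,500))]
c=(P[0]+P[1])/2;d=P[1]-P[0];print(P,c,np.degrees(np.arctan2(d[1],d[0])),np.hypot(*d[:2]))
print(np.array(p['ee_rot']).T@(c-p['tcp_pos']))
E
```

```text
[array([ 0.5726309 , -0.18491266,  0.172     ]), array([ 0.58075492, -0.14022114,  0.172     ])] [ 0.57669291 -0.1625669   0.172     ] 79.69727003804859 0.04542390811445087
[-0.00245977  0.00084814  0.10078064]
```

>>> drive_tool(
  deltas=[
    {"dx":-0.002,"dy":0.001,"dz":0.04,"wx":0,"wy":0,"wz":1},
    {"dx":-0.002,"dy":0.001,"dz":0.08,"wx":0,"wy":0,"wz":1},
    {"dx":-0.002,"dy":0.001,"dz":0.1,"wx":0,"wy":0,"wz":1},
    {"dx":-0.002,"dy":0.001,"dz":0.112,"wx":0,"wy":0,"wz":1},
    {"dx":-0.002,"dy":0.001,"dz":0.119,"wx":0,"wy":0,"wz":1},
    {"dx":-0.002,"dy":0.001,"dz":0.119,"wx":0,"wy":0,"wz":1},
    {"dx":-0.002,"dy":0.001,"dz":0.119,"wx":0,"wy":0,"wz":1},
  ],
  gripper=1,
)

```text
time_s: 2.6
tcp_pos: [0.5781, -0.1623, 0.1549]
ee_rot: [[-0.171, -0.985, 0.003], [-0.985, 0.171, -0.0], [0.0, -0.003, -1.0]]
wrist_force: [0.1, -0.0, 0.2]
gripper_width: 0.997
```

```bash
python3 look.py w3; python3 - <<'E'
from h import *
a=cams.capture('scene')[230:350,220:360,::-1];b=cams.capture('top')[190:310,370:510,::-1]
cv2.imwrite('pics/s3.png',np.hstack([cv2.resize(x,(400,343)) for x in (a,b)]))
E
```

```text
2.6 [ 0.57808293 -0.16227886  0.1549048 ] xyaw -99.84864994827629 yyaw 170.1513509954358 [ 2.53403043e-03 -4.46416254e-04 -9.99996690e-01] [ -0.2  22.7  -8.8   0.  -58.4  -9.6] [ 0.0869726  -0.03058779  0.17653042] [0.04100072 0.07358333 0.01480529]
```

View pics/w3.png

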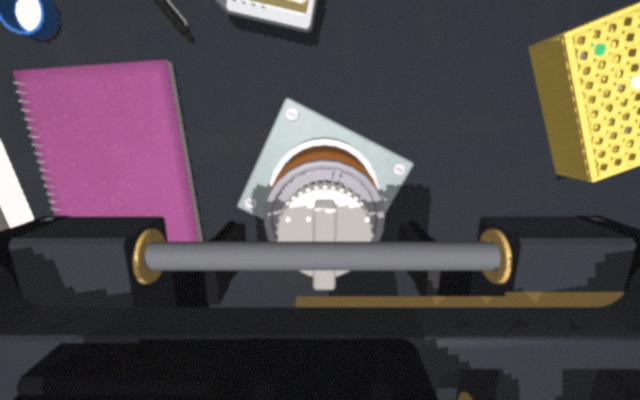

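View pics/s3.png

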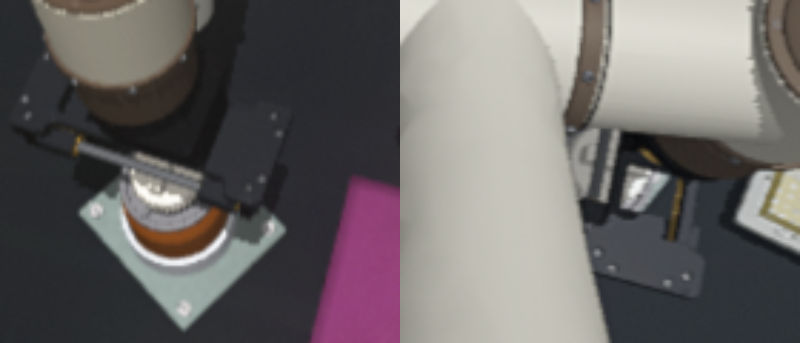

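Both views show the bar at (323,240) in the wrist image, centred between the open fingers. I'll close now.

>>> drive_tool(
  deltas=[
    {"dx":0,"dy":0,"dz":0.001,"wx":0,"wy":0,"wz":0},
    {"dx":0,"dy":0,"dz":0.001,"wx":0,"wy":0,"wz":0},
    {"dx":0,"dy":0,"dz":0.001,"wx":0,"wy":0,"wz":0},
    {"dx":0,"dy":0,"dz":0.001,"wx":0,"wy":0,"wz":0},
    {"dx":0,"dy":0,"dz":0.001,"wx":0,"wy":0,"wz":0},
    {"dx":0,"dy":0,"dz":0.001,"wx":0,"wy":0,"wz":0},
    {"dx":0,"dy":0,"dz":0.001,"wx":0,"wy":0,"wz":0},
    {"dx":0,"dy":0,"dz":0.001,"wx":0,"wy":0,"wz":0},
    {"dx":0,"dy":0,"dz":0.001,"wx":0,"wy":0,"wz":0},
    {"dx":0,"dy":0,"dz":0.001,"wx":0,"wy":0,"wz":0},
  ],
  gripper=0,
)

```text
time_s: 3.75
tcp_pos: [0.5772, -0.162, 0.1526]
ee_rot: [[-0.171, -0.985, 0.0], [-0.985, 0.171, -0.0], [0.0, -0.0, -1.0]]
wrist_force: [-0.3, -0.5, 0.5]
gripper_width: 0.17
```

>>> drive_tool(
  deltas=[
    {"dx":0,"dy":0,"dz":0,"wx":0,"wy":0,"wz":0},
    {"dx":0,"dy":0,"dz":0,"wx":0,"wy":0,"wz":0},
    {"dx":0,"dy":0,"dz":0,"wx":0,"wy":0,"wz":0},
    {"dx":0,"dy":0,"dz":0,"wx":0,"wy":0,"wz":0},
  ],
)

```text
time_s: 4.15
tcp_pos: [0.577, -0.162, 0.1526]
ee_rot: [[-0.171, -0.985, -0.0], [-0.985, 0.171, 0.0], [0.0, 0.0, -1.0]]
wrist_force: [-2.1, 1.7, 1.1]
gripper_width: 0.136
```

Gripped: 0.136 of 87 mm is 11.8 mm, which matches the bar. Now I'll press down in small steps.

>>> drive_tool(
  deltas=[
    {"dx":0,"dy":0,"dz":0.001,"wx":0,"wy":0,"wz":0},
    {"dx":0,"dy":0,"dz":0.002,"wx":0,"wy":0,"wz":0},
    {"dx":0,"dy":0,"dz":0.003,"wx":0,"wy":0,"wz":0},
    {"dx":0,"dy":0,"dz":0.004,"wx":0,"wy":0,"wz":0},
    {"dx":0,"dy":0,"dz":0.004,"wx":0,"wy":0,"wz":0},
  ],
)

```text
time_s: 4.65
tcp_pos: [0.5772, -0.162, 0.1497]
ee_rot: [[-0.171, -0.985, 0.0], [-0.985, 0.171, -0.0], [0.0, -0.0, -1.0]]
wrist_force: [-3.2, 1.8, 7.1]
gripper_width: 0.135
```

>>> drive_tool(
  deltas=[
    {"dx":0,"dy":0,"dz":0.001,"wx":0,"wy":0,"wz":0},
    {"dx":0,"dy":0,"dz":0.002,"wx":0,"wy":0,"wz":0},
    {"dx":0,"dy":0,"dz":0.003,"wx":0,"wy":0,"wz":0},
    {"dx":0,"dy":0,"dz":0.003,"wx":0,"wy":0,"wz":0},
    {"dx":0,"dy":0,"dz":0.003,"wx":0,"wy":0,"wz":0},
  ],
)

```text
time_s: 5.15
tcp_pos: [0.5773, -0.1621, 0.1485]
ee_rot: [[-0.17, -0.985, 0.001], [-0.985, 0.17, -0.001], [0.001, -0.001, -1.0]]
wrist_force: [-6.4, 2.6, 14.2]
gripper_width: 0.135
```

>>> drive_tool(
  deltas=[
    {"dx":0,"dy":0.001,"dz":0.001,"wx":0,"wy":0,"wz":0},
    {"dx":0,"dy":0.001,"dz":0.001,"wx":0,"wy":0,"wz":-4},
    {"dx":0,"dy":0.001,"dz":0.001,"wx":0,"wy":0,"wz":-8},
    {"dx":0,"dy":0.001,"dz":0.001,"wx":0,"wy":0,"wz":-12},
    {"dx":0,"dy":0.001,"dz":0.001,"wx":0,"wy":0,"wz":-16},
    {"dx":0,"dy":0.001,"dz":0.001,"wx":0,"wy":0,"wz":-20},
    {"dx":0,"dy":0.001,"dz":0.001,"wx":0,"wy":0,"wz":-24},
    {"dx":0,"dy":0.001,"dz":0.001,"wx":0,"wy":0,"wz":-28},
    {"dx":0,"dy":0.001,"dz":0.001,"wx":0,"wy":0,"wz":-30},
    {"dx":0,"dy":0.001,"dz":0.001,"wx":0,"wy":0,"wz":-30},
  ],
)

```text
time_s: 6.15
tcp_pos: [0.5769, -0.1621, 0.1474]
ee_rot: [[0.346, -0.938, 0.003], [-0.938, -0.346, -0.001], [0.002, -0.002, -1.0]]
wrist_force: [-4.2, 2.2, 11.4]
gripper_width: 0.134
```

```bash
cat > st.py <<'E'
from h import *
s=r.sense();R=np.array(s['ee_rot']);print(s['time_s'],np.round(s['tcp_pos'],4),'yyaw',np.degrees(np.arctan2(R[1,1],R[0,1])),np.round(s['joints'],1),s['wrist_force'],s['moment'])
E
python3 st.py;python3 look.py w4
```

```text
6.15 [ 0.5769 -0.1621  0.1474] yyaw -159.7807590325557 [ -0.2  23.   -9.5   0.1 -57.3  20.4] [-4.15211407  2.24536226 11.37657269] [ 0.71399627  1.56969711 -0.07262117]
6.15 [ 0.57694344 -0.16208932  0.14738639] xyaw -69.781004003848 yyaw -159.7807590325557 [ 0.00268491 -0.00116278 -0.99999572] [ -0.2  23.   -9.5   0.1 -57.3  20.4] [-4.15211407  2.24536226 11.37657269] [ 0.71399627  1.56969711 -0.07262117]
```

View pics/w4.png

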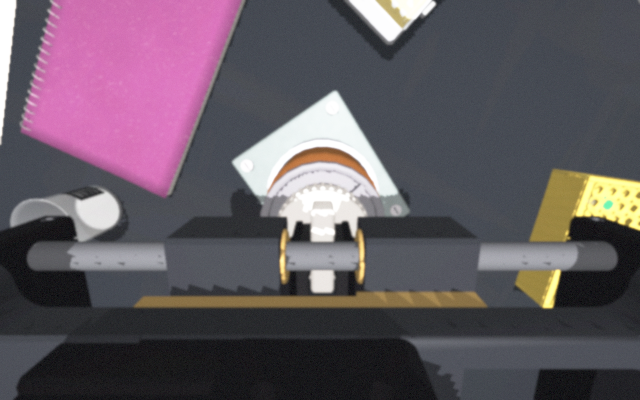

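The bar (323,250) is held between the pads and turning with the tool. The 11 N press is past the spring's 8 N stop, so I'll add a little press and keep turning.

>>> drive_tool(
  deltas=[
    {"dx":0,"dy":0,"dz":0.001,"wx":0,"wy":0,"wz":-4},
    {"dx":0,"dy":0,"dz":0.001,"wx":0,"wy":0,"wz":-8},
    {"dx":0,"dy":0,"dz":0.001,"wx":0,"wy":0,"wz":-12},
    {"dx":0,"dy":0,"dz":0.001,"wx":0,"wy":0,"wz":-16},
    {"dx":0,"dy":0,"dz":0.001,"wx":0,"wy":0,"wz":-20},
    {"dx":0,"dy":0,"dz":0.001,"wx":0,"wy":0,"wz":-24},
    {"dx":0,"dy":0,"dz":0.001,"wx":0,"wy":0,"wz":-28},
    {"dx":0,"dy":0,"dz":0.001,"wx":0,"wy":0,"wz":-32},
    {"dx":0,"dy":0,"dz":0.001,"wx":0,"wy":0,"wz":-36},
    {"dx":0,"dy":0,"dz":0.001,"wx":0,"wy":0,"wz":-40},
    {"dx":0,"dy":0,"dz":0.001,"wx":0,"wy":0,"wz":-40},
  ],
)

```text
time_s: 7.3
tcp_pos: [0.5769, -0.1622, 0.1473]
ee_rot: [[0.868, -0.496, 0.003], [-0.496, -0.868, -0.002], [0.003, 0.0, -1.0]]
wrist_force: [-5.7, 2.1, 16.4]
gripper_width: 0.138
```

```bash
python3 st.py; python3 look.py w5; python3 - <<'E'
from h import *
a=cams.capture('scene')[230:350,220:360,::-1];b=cv2.imread('pics/w5.png')[120:320,220:420]
cv2.imwrite('pics/s5.png',np.hstack([cv2.resize(x,(400,400)) for x in (a,b)]))
E
```

```text
7.3 [ 0.5769 -0.1622  0.1473] yyaw -119.72718622420213 [ -0.2  23.   -9.5   0.1 -57.3  60.4] [-5.71406293  2.1475635  16.36564729] [ 0.76889711  2.08366834 -0.04820763]
7.3 [ 0.57689937 -0.16221903  0.14732117] xyaw -29.72718400032091 yyaw -119.72718622420213 [ 0.00287827 -0.00165701 -0.99999448] [ -0.2  23.   -9.5   0.1 -57.3  60.4] [-5.71406293  2.1475635  16.36564729] [ 0.76889711  2.08366834 -0.04820763]
```

View pics/s5.png

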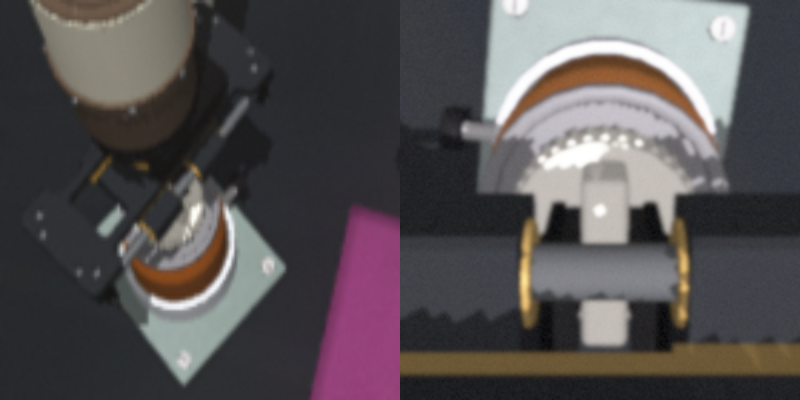

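Height has stayed constant under a 16 N press, so the cap is on its hard stop. The bar is still upright in the grip. I'll turn another 40°.

>>> drive_tool(
  deltas=[
    {"dx":0,"dy":0,"dz":0,"wx":0,"wy":0,"wz":-4},
    {"dx":0,"dy":0,"dz":0,"wx":0,"wy":0,"wz":-8},
    {"dx":0,"dy":0,"dz":0,"wx":0,"wy":0,"wz":-12},
    {"dx":0,"dy":0,"dz":0,"wx":0,"wy":0,"wz":-16},
    {"dx":0,"dy":0,"dz":0,"wx":0,"wy":0,"wz":-20},
    {"dx":0,"dy":0,"dz":0,"wx":0,"wy":0,"wz":-24},
    {"dx":0,"dy":0,"dz":0,"wx":0,"wy":0,"wz":-27},
    {"dx":0,"dy":0,"dz":0,"wx":0,"wy":0,"wz":-30},
    {"dx":0,"dy":0,"dz":0,"wx":0,"wy":0,"wz":-30},
  ],
)

```text
time_s: 8.3
tcp_pos: [0.5771, -0.1623, 0.1473]
ee_rot: [[1.0, 0.005, 0.003], [0.005, -1.0, -0.002], [0.003, 0.002, -1.0]]
wrist_force: [-5.9, 2.9, 15.3]
gripper_width: 0.136
```

```bash
python3 st.py
```

```text
8.3 [ 0.5771 -0.1623  0.1473] yyaw -89.71136000477267 [ -0.2  23.   -9.5   0.1 -57.3  90.4] [-5.92795947  2.89355066 15.33287497] [0.74388702 1.87555487 0.04998162]
```

>>> drive_tool(
  deltas=[
    {"dx":0,"dy":0,"dz":0,"wx":0,"wy":0,"wz":-3},
    {"dx":0,"dy":0,"dz":0,"wx":0,"wy":0,"wz":-6},
    {"dx":0,"dy":0,"dz":0,"wx":0,"wy":0,"wz":-8},
    {"dx":0,"dy":0,"dz":0,"wx":0,"wy":0,"wz":-8},
  ],
)

```text
time_s: 8.7
tcp_pos: [0.5768, -0.1624, 0.1473]
ee_rot: [[0.99, 0.144, 0.003], [0.144, -0.99, -0.002], [0.002, 0.002, -1.0]]
wrist_force: [-6.0, 1.4, 15.6]
gripper_width: 0.138
```

```bash
python3 st.py
```

```text
8.7 [ 0.5768 -0.1624  0.1473] yyaw -81.74316279148809 [ -0.2  23.   -9.5   0.1 -57.3  98.4] [-6.00253123  1.3741515  15.5863056 ] [ 0.55008097  2.13098884 -0.01411452]
```

>>> drive_tool(
  deltas=[
    {"dx":0,"dy":0,"dz":0,"wx":0,"wy":0,"wz":-3},
    {"dx":0,"dy":0,"dz":0,"wx":0,"wy":0,"wz":-6},
    {"dx":0,"dy":0,"dz":0,"wx":0,"wy":0,"wz":-9},
    {"dx":0,"dy":0,"dz":0,"wx":0,"wy":0,"wz":-9},
  ],
)

```text
time_s: 9.1
tcp_pos: [0.5769, -0.1621, 0.1473]
ee_rot: [[0.955, 0.297, 0.003], [0.297, -0.955, -0.001], [0.002, 0.002, -1.0]]
wrist_force: [-5.8, 3.9, 16.6]
gripper_width: 0.134
```

```bash
python3 st.py; python3 look.py w6; python3 - <<'E'
from h import *
a=cams.capture('top')[190:310,370:510,::-1];b=cv2.imread('pics/w6.png')[120:320,220:420]
cv2.imwrite('pics/s6.png',np.hstack([cv2.resize(x,(400,400)) for x in (a,b)]))
E
```

```text
9.1 [ 0.5769 -0.1621  0.1473] yyaw -72.72619236185862 [-2.000e-01  2.300e+01 -9.500e+00  1.000e-01 -5.730e+01  1.074e+02] [-5.76612951  3.92736022 16.62916312] [1.00118809 2.10930785 0.07226178]
9.1 [ 0.57693444 -0.16213642  0.14733859] xyaw 17.274123378143113 yyaw -72.72619236185862 [ 0.00296704 -0.00149171 -0.99999449] [-2.000e-01  2.300e+01 -9.500e+00  1.000e-01 -5.730e+01  1.074e+02] [-5.76612951  3.92736022 16.62916312] [1.00118809 2.10930785 0.07226178]
```

View pics/s6.png

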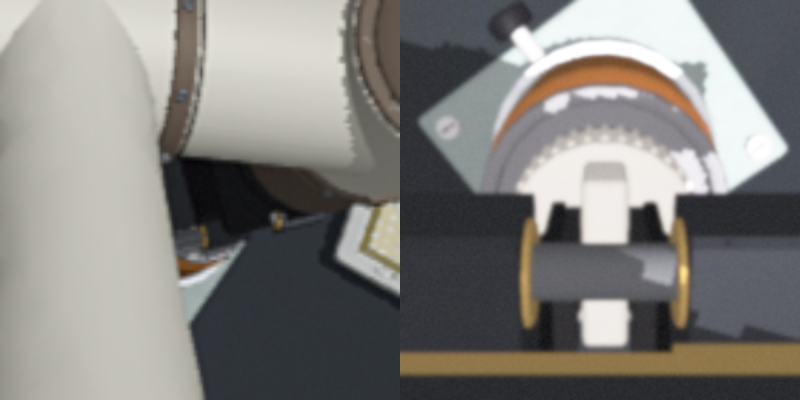

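```bash
python3 - <<'E'
import cv2,numpy as np
c=[cv2.resize(cv2.imread(f'pics/{n}.png')[150:310,250:390],(265,303),interpolation=cv2.INTER_CUBIC) for n in('w4','w5','w6')]
cv2.imwrite('pics/c6.png',np.hstack(c))
E
python3 - <<'E'
from h import *
# predicted wrist row of far bar end top for cap up / pressed 5mm
for n in('w2','w4','w5','w6'):
    p=np.load(f'pics/{n}.npz');R=p['ee_rot'];m=cams.camera_model('wrist');T=np.eye(4);T[:3,:3]=R;T[:3,3]=p['tcp_pos'];C=np.linalg.inv(T@m['T_tool_cam'])
    for z in(.172,.167):
        x=np.array([R[0,0],R[1,0],0]);o=[]
        for q in(.023,-.023):
            P=np.array([.5767,-.1624,z])+q*x;c=C[:3,:3]@P+C[:3,3];c=np.array(m['intrinsics'])@c;o.append(np.round(c[:2]/c[2],1))
        print(n,z,o)
E
```

```text
w2 0.172 [array([322.5, 173.6]), array([322.5, 223.5])]
w2 0.167 [array([322.5, 172.7]), array([322.5, 221.7])]
w4 0.172 [array([321.5, 213.2]), array([321.5, 299.8])]
w4 0.167 [array([321.6, 210.2]), array([321.6, 294.3])]
w5 0.172 [array([321.4, 213.8]), array([321.5, 300.3])]
w5 0.167 [array([321.5, 210.7]), array([321.5, 294.8])]
w6 0.172 [array([321.4, 214.2]), array([321.4, 300.7])]
w6 0.167 [array([321.4, 211.2]), array([321.4, 295.2])]
```

View pics/c6.png

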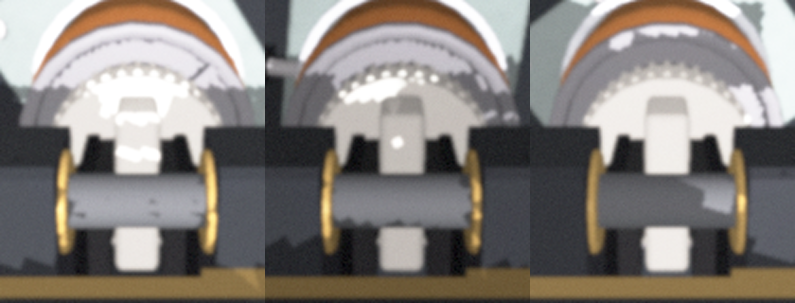

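The bar end sits at row about 293, which matches the pressed height of 167 mm, and the bar is still aligned with the tool. No stop has been felt. The cap may only have gone fully down (another 1.1 mm) partway through the first turn, so I'll keep going until the stop.

>>> drive_tool(
  deltas=[
    {"dx":0,"dy":0,"dz":0,"wx":0,"wy":0,"wz":-3},
    {"dx":0,"dy":0,"dz":0,"wx":0,"wy":0,"wz":-6},
    {"dx":0,"dy":0,"dz":0,"wx":0,"wy":0,"wz":-9},
    {"dx":0,"dy":0,"dz":0,"wx":0,"wy":0,"wz":-12},
    {"dx":0,"dy":0,"dz":0,"wx":0,"wy":0,"wz":-12},
  ],
)

```text
time_s: 9.7
tcp_pos: [0.5769, -0.1625, 0.1474]
ee_rot: [[0.872, 0.489, 0.003], [0.489, -0.872, -0.002], [0.001, 0.003, -1.0]]
wrist_force: [-6.9, 2.2, 16.7]
gripper_width: 0.139
```

```bash
python3 st.py; python3 look.py w7; python3 - <<'E'
from h import *
a=cams.capture('scene')[230:350,220:360,::-1];b=cv2.imread('pics/w7.png')[120:320,220:420]
cv2.imwrite('pics/s7.png',np.hstack([cv2.resize(x,(400,400)) for x in (a,b)]))
E
```

```text
9.7 [ 0.5769 -0.1625  0.1474] yyaw -60.73011314634891 [-2.000e-01  2.300e+01 -9.500e+00  1.000e-01 -5.730e+01  1.194e+02] [-6.85231614  2.21850082 16.66629073] [0.4786404  2.03465246 0.04200643]
9.7 [ 0.57688978 -0.16247755  0.14735072] xyaw 29.270154071022546 yyaw -60.73011314634891 [ 0.0028352  -0.00207019 -0.99999384] [-2.000e-01  2.300e+01 -9.500e+00  1.000e-01 -5.730e+01  1.194e+02] [-6.85231614  2.21850082 16.66629073] [0.4786404  2.03465246 0.04200643]
```

View pics/s7.png

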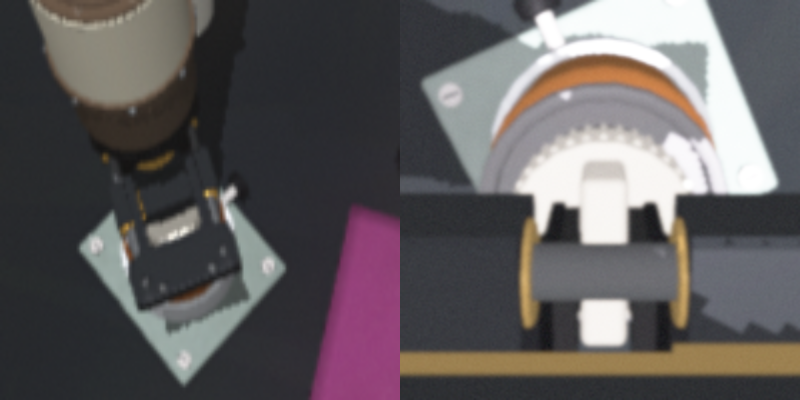

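>>> drive_tool(
  deltas=[
    {"dx":0,"dy":0,"dz":0.0005,"wx":0,"wy":0,"wz":-4},
    {"dx":0,"dy":0,"dz":0.0005,"wx":0,"wy":0,"wz":-8},
    {"dx":0,"dy":0,"dz":0.0005,"wx":0,"wy":0,"wz":-12},
    {"dx":0,"dy":0,"dz":0.0005,"wx":0,"wy":0,"wz":-16},
    {"dx":0,"dy":0,"dz":0.0005,"wx":0,"wy":0,"wz":-20},
  ],
)

```text
time_s: 10.3
tcp_pos: [0.5769, -0.1626, 0.1473]
ee_rot: [[0.651, 0.759, 0.003], [0.759, -0.651, -0.002], [0.0, 0.004, -1.0]]
wrist_force: [-5.9, 1.1, 18.0]
gripper_width: 0.134
```

```bash
python3 st.py; python3 look.py w8; python3 - <<'E'
import cv2
cv2.imwrite('pics/z8.png',cv2.resize(cv2.imread('pics/w8.png')[120:320,220:420],(500,500)))
E
```

```text
10.3 [ 0.5769 -0.1626  0.1473] yyaw -40.631840826643085 [ -0.2  23.   -9.6   0.2 -57.2 139.5] [-5.9032606   1.1074539  18.00250859] [ 0.43603576  2.17022504 -0.18221851]
10.3 [ 0.57693639 -0.16256459  0.14726524] xyaw 49.368221375226746 yyaw -40.631840826643085 [ 0.00305927 -0.00224712 -0.9999928 ] [ -0.2  23.   -9.6   0.2 -57.2 139.5] [-5.9032606   1.1074539  18.00250859] [ 0.43603576  2.17022504 -0.18221851]
```

View pics/z8.png

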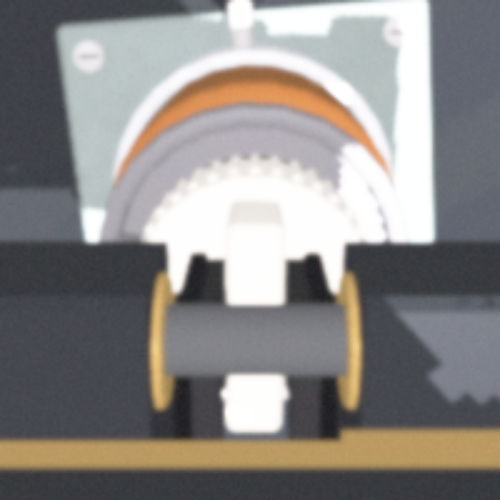

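Moment about z is now −0.18 N m, the first sign of resistance, and the bar is still straight in the grip. Continuing carefully.

>>> drive_tool(
  deltas=[
    {"dx":0,"dy":0,"dz":0,"wx":0,"wy":0,"wz":-3},
    {"dx":0,"dy":0,"dz":0,"wx":0,"wy":0,"wz":-6},
    {"dx":0,"dy":0,"dz":0,"wx":0,"wy":0,"wz":-6},
  ],
)

```text
time_s: 10.65
tcp_pos: [0.5769, -0.1627, 0.1473]
ee_rot: [[0.569, 0.822, 0.003], [0.822, -0.569, -0.003], [-0.001, 0.004, -1.0]]
wrist_force: [-6.6, 0.6, 16.7]
gripper_width: 0.132
```

```bash
python3 st.py
```

```text
10.65 [ 0.5769 -0.1627  0.1473] yyaw -34.690256295905456 [ -0.2  23.   -9.6   0.2 -57.2 145.4] [-6.58523227  0.63426499 16.70397255] [0.23039627 2.24944985 0.11551186]
```

No stop shows in the moment, whose noise is about 0.1 N m. I'll release, lift, turn back and look at the pointer from the robot's side.

>>> drive_tool(
  deltas=[
    {"dx":0,"dy":0,"dz":0,"wx":0,"wy":0,"wz":0},
    {"dx":0,"dy":0,"dz":0,"wx":0,"wy":0,"wz":0},
    {"dx":0,"dy":0,"dz":0,"wx":0,"wy":0,"wz":0},
    {"dx":0,"dy":0,"dz":-0.04,"wx":0,"wy":0,"wz":0},
    {"dx":0,"dy":0,"dz":-0.08,"wx":0,"wy":0,"wz":8},
    {"dx":0,"dy":0,"dz":-0.12,"wx":0,"wy":0,"wz":16},
    {"dx":0,"dy":0,"dz":-0.13,"wx":0,"wy":0,"wz":24},
    {"dx":0,"dy":0,"dz":-0.13,"wx":0,"wy":0,"wz":32},
    {"dx":0,"dy":0,"dz":-0.13,"wx":0,"wy":0,"wz":40},
    {"dx":0,"dy":0,"dz":-0.13,"wx":0,"wy":0,"wz":48},
    {"dx":0,"dy":0,"dz":-0.13,"wx":0,"wy":0,"wz":56},
    {"dx":0,"dy":0,"dz":-0.13,"wx":0,"wy":0,"wz":64},
    {"dx":0,"dy":0,"dz":-0.13,"wx":0,"wy":0,"wz":72},
    {"dx":0,"dy":0,"dz":-0.13,"wx":0,"wy":0,"wz":80},
    {"dx":0,"dy":0,"dz":-0.13,"wx":0,"wy":0,"wz":88},
    {"dx":0,"dy":0,"dz":-0.13,"wx":0,"wy":0,"wz":96},
    {"dx":0,"dy":0,"dz":-0.13,"wx":0,"wy":0,"wz":104},
    {"dx":0,"dy":0,"dz":-0.13,"wx":0,"wy":0,"wz":112},
    {"dx":0,"dy":0,"dz":-0.13,"wx":0,"wy":0,"wz":120},
    {"dx":0,"dy":0,"dz":-0.13,"wx":0,"wy":0,"wz":128},
  ],
  gripper=1,
)

```text
time_s: 12.65
tcp_pos: [0.5768, -0.1618, 0.2726]
ee_rot: [[0.289, -0.957, 0.001], [-0.957, -0.289, 0.0], [0.0, -0.001, -1.0]]
wrist_force: [0.5, 0.2, 0.0]
gripper_width: 1.0
```

>>> drive_tool(
  deltas=[
    {"dx":0,"dy":0,"dz":0,"wx":0,"wy":0,"wz":8},
    {"dx":0,"dy":0,"dz":0,"wx":0,"wy":0,"wz":16},
    {"dx":0,"dy":0,"dz":0,"wx":0,"wy":0,"wz":24},
    {"dx":0,"dy":0,"dz":0,"wx":0,"wy":0,"wz":32},
    {"dx":0,"dy":0,"dz":0,"wx":0,"wy":0,"wz":40},
    {"dx":0,"dy":0,"dz":0,"wx":0,"wy":0,"wz":48},
    {"dx":0,"dy":0,"dz":0,"wx":0,"wy":0,"wz":52},
    {"dx":0,"dy":0,"dz":0,"wx":0,"wy":0,"wz":52},
  ],
)

```text
time_s: 13.45
tcp_pos: [0.5767, -0.1618, 0.2726]
ee_rot: [[-0.571, -0.821, 0.001], [-0.821, 0.571, 0.0], [-0.0, -0.0, -1.0]]
wrist_force: [-0.6, 0.5, 0.6]
gripper_width: 1.0
```

```bash
python3 st.py; python3 look.py w9; python3 - <<'E'
from h import *
a=cams.capture('top')[190:310,370:510,::-1];b=cv2.imread('pics/w9.png')[120:240,250:390]
cv2.imwrite('pics/s9.png',np.hstack([cv2.resize(x,(400,343),interpolation=cv2.INTER_CUBIC) for x in (a,b)]))
E
```

```text
13.45 [ 0.5767 -0.1618  0.2726] yyaw 145.15672368269713 [ -0.2  17.8   1.3  -0.  -73.5 -34.6] [-0.58140556  0.48211073  0.60998038] [ 0.0634576   0.01093484 -0.06425389]
13.45 [ 0.57666472 -0.16181906  0.27258978] xyaw -124.84326612271151 yyaw 145.15672368269713 [ 5.96002339e-04  6.43026130e-05 -9.99999820e-01] [ -0.2  17.8   1.3  -0.  -73.5 -34.6] [-0.58140556  0.48211073  0.60998038] [ 0.0634576   0.01093484 -0.06425389]
```

View pics/s9.png

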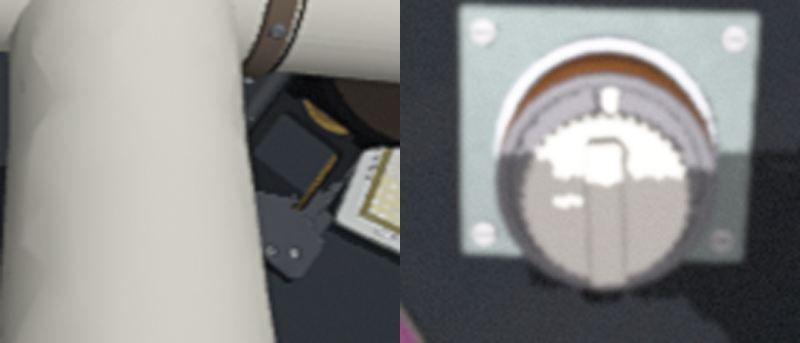

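```bash
python3 - <<'E'
from h import *
p=np.load('pics/w9.npz')
for nm,q,z in(('ptr',(610,98),.125),('stop',(522,122),.125)):
    P=ray('wrist',250+(q[0]-400)*.35,120+q[1]*.35,z,p);d=P-np.array([.5767,-.1624,z]);print(nm,P,np.degrees(np.arctan2(d[1],d[0]))%360,np.hypot(*d[:2]))
b=cv2.imread('pics/w9.png')[125:200,275:375];cv2.imwrite('pics/z9.png',cv2.resize(b,None,fx=8,fy=8,interpolation=cv2.INTER_CUBIC))
E
```

```text
ptr [ 0.55692875 -0.18752634  0.125     ] 231.8017369092878 0.031972415396836214
stop [ 0.58764724 -0.19848879  0.125     ] 286.8747524175394 0.03771263374871846
```

View pics/z9.png

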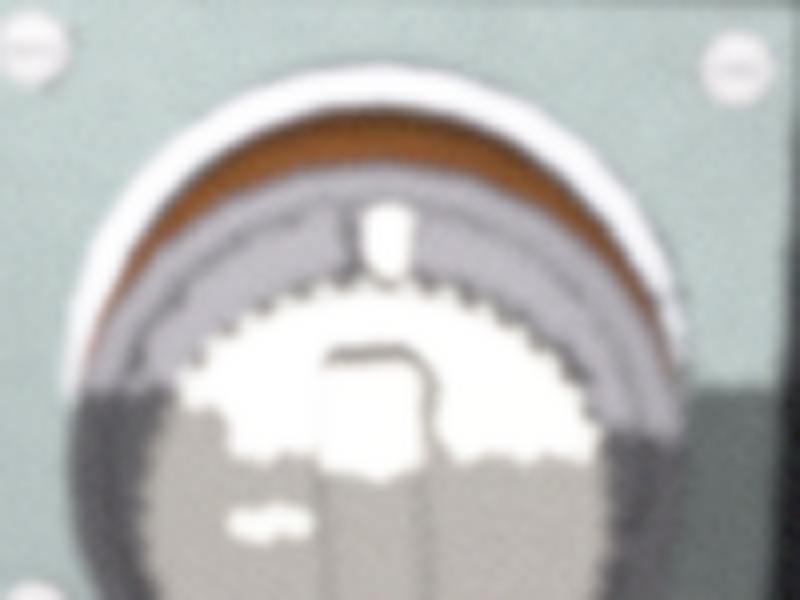

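```bash
python3 - <<'E'
from h import *
p=np.load('pics/w9.npz')
S=[ray('wrist',250+(x-400)*.35,120+y*.35,.012,p)[:2] for x,y in((483,32),(734,38),(721,240),(483,233))]
for i in range(4):
    d=S[(i+1)%4]-S[i];print(S[i],np.degrees(np.arctan2(d[1],d[0]))%360,np.hypot(*d))
print('centre',np.mean(S,0))
def ang(n,x,y,z,p):
    P=ray(n,x,y,z,p);d=P-np.array([.5767,-.1624,z]);return np.degrees(np.arctan2(d[1],d[0]))%360,np.hypot(*d[:2])
print('w2 mark',ang('wrist',270+370/6,140+105/6,.125,np.load('pics/w2.npz')))
for nm,x,y in(('ptr',388,240),('gap L',352,240),):
    print(nm,ang('wrist',275+x/8,125+y/8,.124,p))
E
```

```text
[ 0.59517116 -0.23731396] 143.8119836556383 0.11976691247748357
[ 0.49850922 -0.16659916] 53.461671811958304 0.10013394580584578
[ 0.55812501 -0.08614566] 323.3932321005294 0.12022935936567342
[ 0.65463877 -0.1578408 ] 233.1934880120592 0.09925915767163075
centre [ 0.57661104 -0.16197489]
w2 mark (np.float64(245.1976991939062), np.float64(0.03304512436758725))
ptr (np.float64(231.69982625402142), np.float64(0.03115397382110717))
gap L (np.float64(240.1345214418914), np.float64(0.03121564548110581))
```

The pointer is at about 232°. The base edges give shut as 143.6° and open as 233.6°, so it is within 1–2° of open, with a grey stop close on its left at (345,230). The picture can't settle whether it is exactly at the stop, so I'll regrip, press and turn a little more to feel for it.

>>> drive_tool(
  deltas=[
    {"dx":0,"dy":0,"dz":0.04,"wx":0,"wy":0,"wz":0},
    {"dx":0,"dy":0,"dz":0.08,"wx":0,"wy":0,"wz":0},
    {"dx":0,"dy":0,"dz":0.1,"wx":0,"wy":0,"wz":0},
    {"dx":0,"dy":0,"dz":0.114,"wx":0,"wy":0,"wz":0},
    {"dx":0,"dy":0,"dz":0.12,"wx":0,"wy":0,"wz":0},
    {"dx":0,"dy":0,"dz":0.12,"wx":0,"wy":0,"wz":0},
    {"dx":0,"dy":0,"dz":0.12,"wx":0,"wy":0,"wz":0},
  ],
  gripper=0.4,
)

```text
time_s: 14.25
tcp_pos: [0.5769, -0.1619, 0.1539]
ee_rot: [[-0.571, -0.821, 0.002], [-0.821, 0.571, -0.0], [-0.001, -0.002, -1.0]]
wrist_force: [-0.6, 0.2, -0.0]
gripper_width: 0.458
```

>>> drive_tool(
  deltas=[
    {"dx":0,"dy":0,"dz":0,"wx":0,"wy":0,"wz":0},
    {"dx":0,"dy":0,"dz":0,"wx":0,"wy":0,"wz":0},
    {"dx":0,"dy":0,"dz":0,"wx":0,"wy":0,"wz":0},
    {"dx":0,"dy":0,"dz":0,"wx":0,"wy":0,"wz":0},
    {"dx":0,"dy":0,"dz":0,"wx":0,"wy":0,"wz":0},
    {"dx":0,"dy":0,"dz":0,"wx":0,"wy":0,"wz":0},
    {"dx":0,"dy":0,"dz":0,"wx":0,"wy":0,"wz":0},
  ],
  gripper=0,
)

```text
time_s: 14.95
tcp_pos: [0.5767, -0.1621, 0.1535]
ee_rot: [[-0.571, -0.821, 0.001], [-0.821, 0.571, -0.001], [-0.0, -0.001, -1.0]]
wrist_force: [0.9, -1.6, 1.1]
gripper_width: 0.129
```

>>> drive_tool(
  deltas=[
    {"dx":0,"dy":0,"dz":0.002,"wx":0,"wy":0,"wz":0},
    {"dx":0,"dy":0,"dz":0.004,"wx":0,"wy":0,"wz":0},
    {"dx":0,"dy":0,"dz":0.006,"wx":0,"wy":0,"wz":0},
    {"dx":0,"dy":0,"dz":0.008,"wx":0,"wy":0,"wz":0},
    {"dx":0,"dy":0,"dz":0.008,"wx":0,"wy":0,"wz":0},
    {"dx":0,"dy":0,"dz":0.008,"wx":0,"wy":0,"wz":0},
  ],
)

```text
time_s: 15.55
tcp_pos: [0.577, -0.1622, 0.1483]
ee_rot: [[-0.57, -0.822, 0.003], [-0.822, 0.57, -0.002], [-0.0, -0.003, -1.0]]
wrist_force: [-2.5, 0.9, 13.4]
gripper_width: 0.134
```

```bash
python3 st.py
```

```text
15.55 [ 0.577  -0.1622  0.1483] yyaw 145.2441919725046 [ -0.2  23.   -9.5   0.1 -57.4 -34.6] [-2.48321555  0.91595284 13.35041462] [0.06519074 1.07920309 0.11246879]
```

>>> drive_tool(
  deltas=[
    {"dx":0,"dy":0,"dz":0.0005,"wx":0,"wy":0,"wz":-3},
    {"dx":0,"dy":0,"dz":0.0005,"wx":0,"wy":0,"wz":-6},
    {"dx":0,"dy":0,"dz":0.0005,"wx":0,"wy":0,"wz":-9},
    {"dx":0,"dy":0,"dz":0.0005,"wx":0,"wy":0,"wz":-12},
    {"dx":0,"dy":0,"dz":0.0005,"wx":0,"wy":0,"wz":-12},
  ],
)

```text
time_s: 16.05
tcp_pos: [0.577, -0.1622, 0.1483]
ee_rot: [[-0.387, -0.922, 0.003], [-0.922, 0.387, -0.002], [0.0, -0.003, -1.0]]
wrist_force: [-3.0, -0.3, 16.1]
gripper_width: 0.132
```

```bash
python3 st.py
```

```text
16.05 [ 0.577  -0.1622  0.1483] yyaw 157.2565490162556 [ -0.2  23.   -9.5   0.1 -57.4 -22.6] [-3.02322907 -0.29065144 16.10136067] [ 0.17141605  1.27760715 -0.03256116]
```

>>> drive_tool(
  deltas=[
    {"dx":0,"dy":0,"dz":0,"wx":0,"wy":0,"wz":-3},
    {"dx":0,"dy":0,"dz":0,"wx":0,"wy":0,"wz":-6},
    {"dx":0,"dy":0,"dz":0,"wx":0,"wy":0,"wz":-9},
    {"dx":0,"dy":0,"dz":0,"wx":0,"wy":0,"wz":-12},
    {"dx":0,"dy":0,"dz":0,"wx":0,"wy":0,"wz":-12},
  ],
)

```text
time_s: 16.55
tcp_pos: [0.577, -0.1623, 0.1483]
ee_rot: [[-0.186, -0.983, 0.003], [-0.983, 0.186, -0.002], [0.001, -0.003, -1.0]]
wrist_force: [-3.1, -0.4, 16.0]
gripper_width: 0.135
```

```bash
python3 st.py;python3 look.py w10; python3 - <<'E'
import cv2
cv2.imwrite('pics/z10.png',cv2.resize(cv2.imread('pics/w10.png')[120:320,220:420],(600,600),interpolation=cv2.INTER_CUBIC))
E
```

```text
16.55 [ 0.577  -0.1623  0.1483] yyaw 169.28296653796374 [ -0.2  23.   -9.5   0.1 -57.4 -10.6] [-3.13925031 -0.39480777 16.02511465] [0.1107616  1.22063447 0.00594574]
16.55 [ 0.57700277 -0.16229021  0.14829713] xyaw -100.7172775741018 yyaw 169.28296653796374 [ 0.00305946 -0.00187181 -0.99999357] [ -0.2  23.   -9.5   0.1 -57.4 -10.6] [-3.13925031 -0.39480777 16.02511465] [0.1107616  1.22063447 0.00594574]
```

View pics/z10.png

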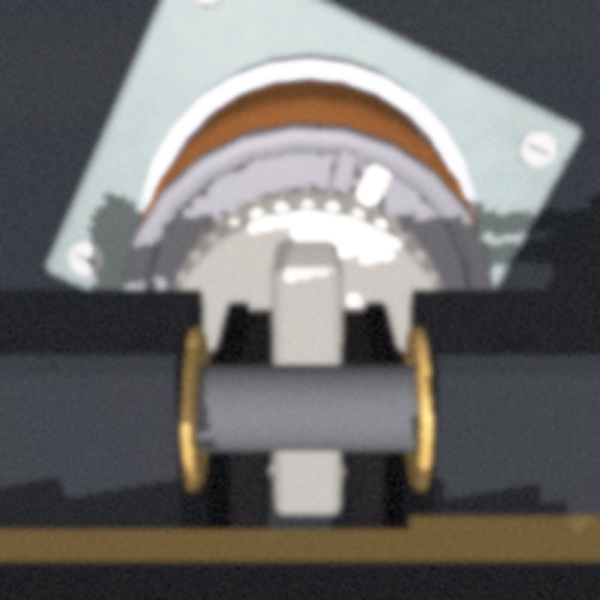

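```bash
python3 - <<'E'
from h import *
p=np.load('pics/w10.npz')
def ang(x,y,z):
    P=ray('wrist',220+x/3,120+y/3,z,p);d=P-np.array([.5767,-.1624,z]);return np.degrees(np.arctan2(d[1],d[0]))%360,np.hypot(*d[:2])
print(ang(375,185,.124),'stop',ang(345,168,.124))
cv2.imwrite('pics/z11.png',cv2.resize(cv2.imread('pics/w10.png')[155:205,280:370],None,fx=8,fy=8,interpolation=cv2.INTER_CUBIC))
E
```

```text
(np.float64(233.47490306424774), np.float64(0.03198262161438858)) stop (np.float64(245.99454539368298), np.float64(0.03326667917266654))
```

View pics/z11.png

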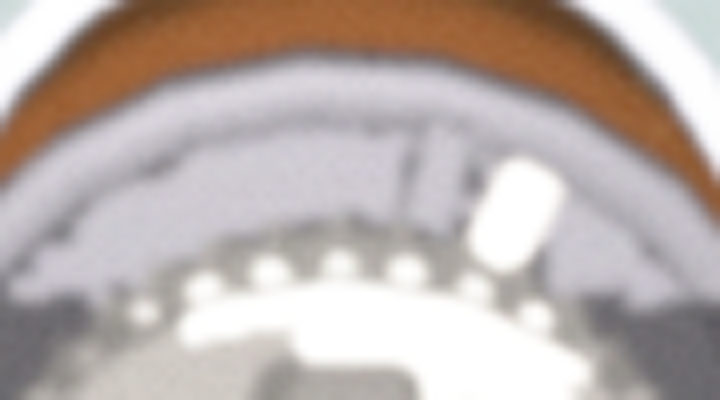

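The pointer is at 233.5°, about 90° from shut, with the grey stop at (435,190) against it. The cap turned another 24° without moving it. I'll press a bit harder and turn once more while the pointer is in view to confirm.

>>> drive_tool(
  deltas=[
    {"dx":0,"dy":0,"dz":0.001,"wx":0,"wy":0,"wz":0},
    {"dx":0,"dy":0,"dz":0.001,"wx":0,"wy":0,"wz":-4},
    {"dx":0,"dy":0,"dz":0.001,"wx":0,"wy":0,"wz":-8},
    {"dx":0,"dy":0,"dz":0.001,"wx":0,"wy":0,"wz":-12},
  ],
)

```text
time_s: 17.0
tcp_pos: [0.5773, -0.1623, 0.1483]
ee_rot: [[0.023, -1.0, 0.004], [-1.0, -0.023, -0.002], [0.002, -0.004, -1.0]]
wrist_force: [-2.8, 2.0, 17.8]
gripper_width: 0.135
```

```bash
python3 st.py;python3 look.py w11;  python3 - <<'E'
import cv2
cv2.imwrite('pics/z12.png',cv2.resize(cv2.imread('pics/w11.png')[120:320,220:420],(600,600),interpolation=cv2.INTER_CUBIC))
E
```

```text
17.0 [ 0.5773 -0.1623  0.1483] yyaw -178.67566332244974 [ -0.2  23.   -9.5   0.1 -57.3   1.4] [-2.82635282  1.99785634 17.77870271] [ 0.72559123  1.43419575 -0.15011584]
17.0 [ 0.57732205 -0.16230036  0.14825964] xyaw -88.67614934428482 yyaw -178.67566332244974 [ 0.00441379 -0.00183955 -0.99998857] [ -0.2  23.   -9.5   0.1 -57.3   1.4] [-2.82635282  1.99785634 17.77870271] [ 0.72559123  1.43419575 -0.15011584]
```

View pics/z12.png

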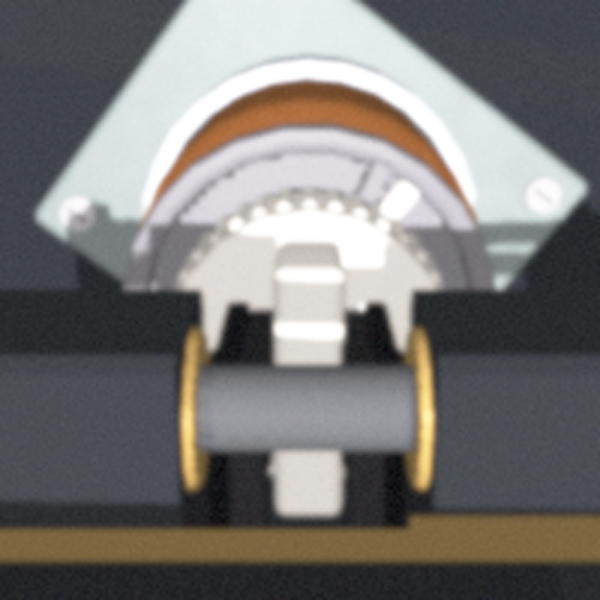

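```bash
python3 - <<'E'
from h import *
p=np.load('pics/w11.npz')
def ang(x,y,z=.124):
    P=ray('wrist',220+x/3,120+y/3,z,p);d=P-np.array([.5767,-.1624,z]);return np.degrees(np.arctan2(d[1],d[0]))%360
print(ang(401,200),'stop',ang(375,180))
E
```

```text
234.72763453392508 stop 246.91582751377436
```

>>> drive_tool(
  deltas=[
    {"dx":0,"dy":0,"dz":0,"wx":0,"wy":0,"wz":0},
    {"dx":0,"dy":0,"dz":0,"wx":0,"wy":0,"wz":0},
    {"dx":0,"dy":0,"dz":0,"wx":0,"wy":0,"wz":0},
    {"dx":0,"dy":0,"dz":0,"wx":0,"wy":0,"wz":0},
    {"dx":0,"dy":0,"dz":-0.04,"wx":0,"wy":0,"wz":0},
    {"dx":0,"dy":0,"dz":-0.08,"wx":0,"wy":0,"wz":8},
    {"dx":0,"dy":0,"dz":-0.12,"wx":0,"wy":0,"wz":16},
    {"dx":0,"dy":0,"dz":-0.13,"wx":0,"wy":0,"wz":24},
    {"dx":0,"dy":0,"dz":-0.13,"wx":0,"wy":0,"wz":32},
    {"dx":0,"dy":0,"dz":-0.13,"wx":0,"wy":0,"wz":36},
    {"dx":0,"dy":0,"dz":-0.13,"wx":0,"wy":0,"wz":36},
  ],
  gripper=1,
)

```text
time_s: 18.15
tcp_pos: [0.5756, -0.1612, 0.2726]
ee_rot: [[-0.571, -0.821, -0.002], [-0.821, 0.571, 0.001], [0.0, 0.002, -1.0]]
wrist_force: [-0.4, 0.3, 0.3]
gripper_width: 0.982
```

```bash
python3 st.py;python3 look.py w12;  python3 - <<'E'
import cv2,numpy as np
cv2.imwrite('pics/z13.png',np.hstack([cv2.resize(cv2.imread(f'pics/{n}.png')[125:225,275:375],(400,400),interpolation=cv2.INTER_CUBIC) for n in('w9','w12')]))
E
```

```text
18.15 [ 0.5756 -0.1612  0.2726] yyaw 145.16251132681467 [ -0.2  17.7   1.3  -0.1 -73.7 -34.6] [-0.3669537   0.29800214  0.29798604] [ 0.03294286  0.11666734 -0.01814192]
18.15 [ 0.57556882 -0.16122417  0.27262509] xyaw -124.83746888381111 yyaw 145.16251132681467 [-0.0020538   0.00125424 -0.9999971 ] [ -0.2  17.7   1.3  -0.1 -73.7 -34.6] [-0.3669537   0.29800214  0.29798604] [ 0.03294286  0.11666734 -0.01814192]
```

View pics/z13.png

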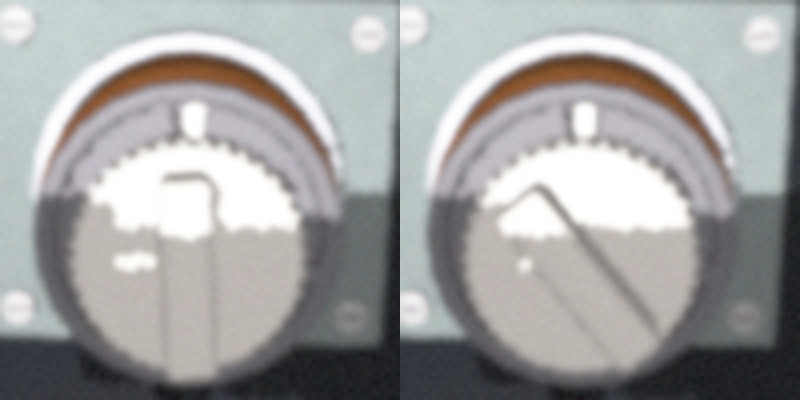

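```bash
python3 - <<'E'
from h import *
b=cams.capture('scene')[:,:,::-1];cv2.imwrite('pics/end.png',b);a=cv2.imread('pics/scene0.png')
d=cv2.absdiff(a,b).max(2)
for n,(u,v) in dict(reagent=(283,225),beaker=(371,277),petri=(348,187),timer=(292,147)).items(): print(n,(d[v-18:v+18,u-18:u+18]>40).sum())
p=np.load('pics/w12.npz')
def ang(x,y,z=.124):
    P=ray('wrist',275+(x-400)/4,125+y/4,z,p);d=P-np.array([.5767,-.1624,z]);return np.degrees(np.arctan2(d[1],d[0]))%360,np.hypot(*d[:2])
print('ptr',ang(584,120))
# cap top height: bar corners (538,187),(503,212) and (660,330)?(608,370)
for z in(.167,.172):
    P=[ray('wrist',275+(x-400)/4,125+y/4,z,p) for x,y in((538,187),(660,330))];print(z,np.hypot(*(P[1]-P[0])[:2]),P)
E
```

```text
reagent 600
beaker 0
petri 0
timer 435
ptr (np.float64(233.3474921318226), np.float64(0.03132474699563163))
0.167 0.04314328741772574 [array([ 0.57220931, -0.18513189,  0.167     ]), array([ 0.56846232, -0.14215162,  0.167     ])]
0.172 0.04233552854131936 [array([ 0.57158065, -0.18570922,  0.172     ]), array([ 0.56790381, -0.14353366,  0.172     ])]
```

View pics/end.png

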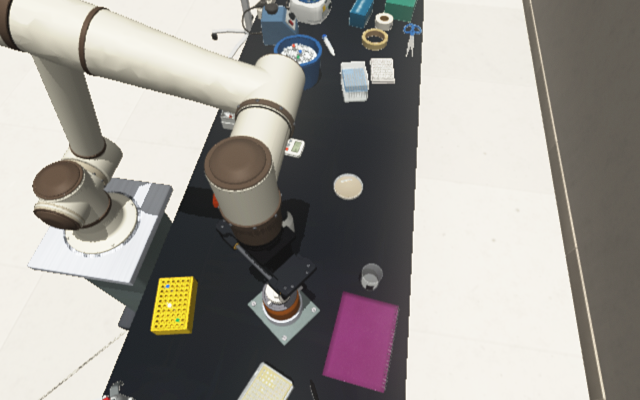

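Beaker and petri dish show no change. The arm hides the reagent bottle and timer, so I'll back off to check them and compare the pointer in the same top view as at the start.

>>> drive_tool(
  deltas=[
    {"dx":0,"dy":0,"dz":-0.04,"wx":0,"wy":0,"wz":0},
    {"dx":0.05,"dy":-0.01,"dz":-0.05,"wx":0,"wy":0,"wz":0},
    {"dx":0.1,"dy":-0.02,"dz":-0.05,"wx":0,"wy":0,"wz":0},
    {"dx":0.14,"dy":-0.03,"dz":-0.05,"wx":0,"wy":0,"wz":0},
    {"dx":0.18,"dy":-0.04,"dz":-0.05,"wx":0,"wy":0,"wz":0},
    {"dx":0.22,"dy":-0.05,"dz":-0.05,"wx":0,"wy":0,"wz":0},
    {"dx":0.26,"dy":-0.06,"dz":-0.05,"wx":0,"wy":0,"wz":0},
    {"dx":0.3,"dy":-0.06,"dz":-0.05,"wx":0,"wy":0,"wz":0},
    {"dx":0.34,"dy":-0.06,"dz":-0.05,"wx":0,"wy":0,"wz":0},
    {"dx":0.34,"dy":-0.06,"dz":-0.05,"wx":0,"wy":0,"wz":0},
    {"dx":0.34,"dy":-0.06,"dz":-0.05,"wx":0,"wy":0,"wz":0},
  ],
)

```text
time_s: 19.35
tcp_pos: [0.4306, -0.4756, 0.3228]
ee_rot: [[-0.572, -0.82, -0.001], [-0.82, 0.572, 0.001], [-0.001, 0.001, -1.0]]
wrist_force: [1.0, 0.3, 0.2]
gripper_width: 1.003
```

```bash
python3 - <<'E'
from h import *
b=cams.capture('top')[:,:,::-1];cv2.imwrite('pics/endtop.png',b);c=cams.capture('scene')[:,:,::-1];cv2.imwrite('pics/endsc.png',c)
a=cv2.imread('pics/top0.png')
d=cv2.absdiff(a,b).max(2)
for n,(u,v) in dict(reagent=(337,263),beaker=(390,164),petri=(268,195),timer=(207,270)).items(): print(n,(d[v-18:v+18,u-18:u+18]>40).sum())
cv2.imwrite('pics/zend.png',np.vstack([cv2.resize(b,(480,300)),np.hstack([cv2.resize(x[210:305,380:475],(240,240),interpolation=cv2.INTER_CUBIC) for x in (a,b)])]))
E
```

```text
reagent 0
beaker 0
petri 0
timer 0
```

View pics/zend.png

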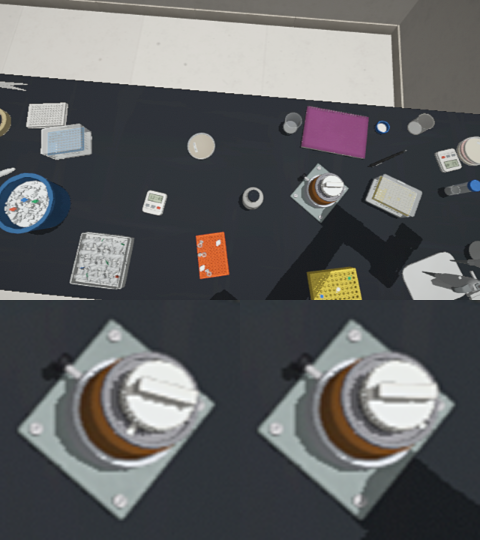

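```bash
python3 -c "
from station import ticket
print(ticket.finish_job())"
```

```text
the job is handed in; nothing more can be done
None
```

The closure looks open, and the job was handed in at about 19.5 s of the 42 s allowed. I gripped the bar, pressed the cap down about 5 mm with 11–18 N, and turned it anticlockwise about 155°. After releasing and checking the pointer, I regripped, pressed and turned another 36°, then let go and backed away.

**Checks that agreed**
- **Pointer:** it read 232°, 233.5°, 234.7° and 233.3° in four views. Its shut position is 143.6° going by the holder's edges, so it has gone about 90°. It sits beside the grey stop and did not move measurably in the second turn.
- **Bystanders:** all four showed no change in the top view between start and end.
- **Release:** the wrist force was back to about zero with the gripper clear of the cap.

**Checks that were unclear or disagreed**
- **Stop not felt:** I never felt a clear end stop through the wrist. The moment stayed within about ±0.2 N m, and the cap went on turning after the pointer had stopped. That the closure is open rests on the pictures, which are good to about 2°.
- **Shut angle:** a rough reading from the first top picture put the shut pointer at about 149.5°, which would make the turn only about 84°. I trusted the holder's edges more.
- **Cap height:** I judged only by eye from the last top view that the cap had sprung up; I did not measure it. A bar-length estimate could not tell up from pressed.

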